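# Fetch the strip from behind the standing things and set it on the inclined stand

### The arm

A 6-joint arm with a two-finger parallel gripper is mounted at the origin on a cart in front of the work surface, level with it; the furniture and walls round the work are solid. World frame = base frame: x ahead of the robot, y to its left, z up, the work surface at z = 0. Lengths are in mm, angles in rad, forces in N, time in s.
With the tool pointing down it reaches from about 300 to 750 mm from the base axis. Payload 8.5 kg.
Tool frame: the origin (TCP) lies on the centre line of the jaws, within the pads' length; the fingertips stand 11 mm ahead of it and the grasp point (between the pads) lies 8 mm behind it (env.tcp_to_tips is the distance from the TCP to the fingertips, in mm); z points along the fingers, y is the line along which they close (so a half turn about z gives the same grasp; the last joint's range is limited). The gripper opens to 88 mm and grips with 3 to 60 N. Pads are 18 mm wide; open, the fingers measure 123 mm over their backs; the gripper's body (75 mm by 187 mm) begins 45 mm behind the grasp point.
Start: joints at [1.089, 0.381, 1.297, -0, 1.464, -0.215], TCP at [144.997, 530.525, 249.748] pointing down, gripper open.
Joint ranges: [-3.11, 3.11], [-0.89, 2.33], [0.22, 2.48], [-1.42, 4.56], [0.17, 2.85], [-2.88, 2.88]. Speed limits (rad/s): [2.39, 2.39, 3.14, 3.14, 3.14, 3.14].

### API

Orientations are given as a unit quaternion [w, x, y, z].
In Python, from rig import env, eyes gives the robot as it stands.
- The arm moves only by the shell command python3 -m crank 'ROWS' [FORCE]. ROWS is JSON, a list that holds one entry, the list of rows, each a list of 5 numbers: the shift along the tool's x, y, z in mm, then the turn about the tool's z in degrees, then the opening, from -1 (shut) to 1 (fully open). In form: [[[dx, dy, dz, spin, jaw], ...]]. A call has 1 to 8 rows; each row shifts and turns the commanded pose from where the row before left it, along the tool's axes as they then stand; what a row does not reach is not made up. A row lasts 1/10 s, in which the tool goes at most 50 mm and 8.59 degrees, less where a joint would pass 70% of its speed; a pose out of reach is approached as far as the arm can. A call with a gripper value outside its range is refused whole. The fingers move at their own pace and stop on an object; FORCE is the grip in N (left out, the last holds). Time passes only in rows, so rows that do not move let the fingers close. It gives the time, the measured TCP pose, the force, the opening and the grip force at its end, in the units of the state.
- env.get_obs(): the state, without advancing time (a new reading comes with each control period).
- eyes.capture(name): name is "side" or "top"; returns a dict with "color" (480x640x3 uint8, red, green, blue), "depth" (480x640 float32, mm along the optical axis (not along the pixel's ray), 0 where there is no reading), "camera_matrix" (3x3 intrinsics, pixels), "k1" (the pictures are not rectified: a ray, as slopes to the right and down, at radius r is drawn at 1 + k1 r^2 times it, then the intrinsics apply), "world_from_camera" (4x4, takes a point from camera to world coordinates). Camera axes: x right, y down, z forward; pixel columns grow to the right and rows downward; lengths in mm; the calibration is good to about 2 mm. A picture is of the moment at which its call begins.
- env.job_done(): hands the job in; it is judged then, once.
The state is a dict: "time_s": time; "joints": joint angles; "qd": joint speeds; "effort": joint torques, N m; "position": TCP position; "tool_rot": TCP orientation; "wrist_force": force on the tool from outside, world axes, zero at the start; "wrist_torque": the same for the moment, N m; "gripper_width": opening from 0.0 (shut) to 1.0 (fully open); "gripper_force": force on a finger pad.
Only numpy, scipy, OpenCV 4.12 (cv2) and the standard library are available. Lean on these libraries where they do the work, as an engineer would, in place of code of your own. Each camera call takes 0.05 s, during which the arm holds its last target. There are 200 camera calls.

### The job

On the storage board a bench dog, an oak block and a steel weight stand in front of the flat pine strip. Clear all three into the side tray, standing upright, and leave them there while you fetch the strip and lay it, same face up, on the middle of the inclined stand, lengthwise up the slope with its lower end against the ledge. Then put the three things back on the board, each upright in the place it came from and turned as it was.

Things in the scene. Friction and masses are not known exactly. Their poses are not given: they have to be found in the camera images.
- strip: the pine strip, a flat pale board with a small pilot mark on top, 52 (x) x 138 (y) x 13 mm (z), about 70 g; origin at the centre of its underside, z up out of its marked face. It starts flat in the rear bay of the storage board, its y along the board's y. Grip it across its 52 mm width.
- bench_dog: bench dog: plain upright wooden cylinder, 40 mm across and 56 mm tall; origin at the centre of its underside, z up
- oak_block: oak block: brown wooden cuboid, 55 (x) x 60 (y) x 40 mm (z); origin at the centre of its underside, z up; it starts with its axes nearly along the board's
- weight: steel weight with a knob: upright round body 44 mm across and 30 mm tall, a neck, and a knob 30 mm across on top, 60 mm tall in all; origin at the centre of its underside, z up; 300 g. Grip it across the body (the knob fits between the fingers) or by the knob.
- rack: storage board, fixed, dark: 142 (x) x 215 (y) x 8 mm; origin at the centre of its underside, x to the rear. Strip bay centred at x=+36, y=0 mm between pale end stops (10 mm high, at y=+-78), rear open. Standing places (cork spots) at x=-25, y=-66, 0, +66 mm; which thing stands where varies. Block to strip gap 7 mm: no room for a finger. Keep tips over the strip above 13 mm.
- side_tray: side tray, fixed, empty: shallow wooden tray 110 (x) x 240 (y) mm outside, walls 5 mm thick and 10 mm high, floor about 5 mm thick, near the robot on the right; origin at the centre of its underside. Room for three in a row along y. A wooden box and a red vice, about 0.1 m tall, stand between left and right: carry over them.
- stand: inclined stand, fixed, across the bench from the storage board: board 110 mm wide (y) rising at 25 degrees (0.436 rad) towards +x, with a dark ledge 16 mm high across its low end; origin at the centre of its underside. Slope starts at the ledge at x=-62.5, z=22 mm and is 150 mm long. Seated strip: underside centre at x=0, y=0, z=51 mm. Do not count on the strip sliding down to the ledge by itself.

How it is judged:
By the outcome, as a careful person would: the job done as asked, in the order asked, and still so for the second after the job is handed in, with the robot touching nothing.
It also fails if it takes over 147 s, if anything falls off the work surface, if the arm or the gripper's body presses on something with over 40 N, if the wrist force passes 120 N, or if a joint passes its speed limit or range.

## Working session

There is one attempt and no reset: what is moved stays moved. The work goes in short steps, Python scripts to look and compute and a shell command to move; the robot and the scene stay as the last step left them, time stands still between calls to the robot, and variables do not carry over. Pictures are saved under pics/ and viewed, at most 14 in all, crops included, and the job is handed in when it is done.

```bash
mkdir -p pics; ls
python3 - <<'E'
from rig import env, eyes
import cv2,numpy as np
o=env.get_obs(); print({k:np.round(v,3).tolist() for k,v in o.items()})
for n in("top","side"):
    c=eyes.capture(n); cv2.imwrite(f"pics/{n}0.png",c["color"][:,:,::-1]); np.savez(f"/tmp/{n}0.npz",**c)
    print(n,c["camera_matrix"].tolist(),c["k1"],np.round(c["world_from_camera"],3).tolist())
E
```

```text
pics
{'time_s': 0.0, 'joints': [1.089, 0.381, 1.298, -0.0, 1.464, -0.215], 'qd': [0.0, 0.0, -0.001, 0.001, -0.001, 0.001], 'effort': [0.0, -43.793, -22.456, 0.071, 0.035, -0.0], 'position': [144.9, 530.314, 249.159], 'tool_rot': [-0.0, 0.133, 0.991, -0.001], 'wrist_force': [0.226, 0.065, 0.333], 'wrist_torque': [-0.006, 0.012, 0.0], 'gripper_force': 0.0, 'gripper_width': 0.996}
top [[435.8769615005716, 0.0, 312.1081745166539], [0.0, 435.8769615005716, 235.3857619002877], [0.0, 0.0, 1.0]] -0.08501404201860892 [[0.005, -0.985, 0.17, 328.922], [-1.0, -0.005, 0.003, 19.889], [-0.002, -0.17, -0.985, 1116.915], [0.0, 0.0, 0.0, 1.0]]
side [[493.0306284097321, 0.0, 320.57934102299396], [0.0, 493.0306284097321, 244.27649774331474], [0.0, 0.0, 1.0]] -0.09869699469157357 [[-0.996, 0.048, -0.071, 591.095], [0.086, 0.551, -0.83, 1128.59], [-0.0, -0.833, -0.553, 762.343], [0.0, 0.0, 0.0, 1.0]]
```

View pics/top0.png

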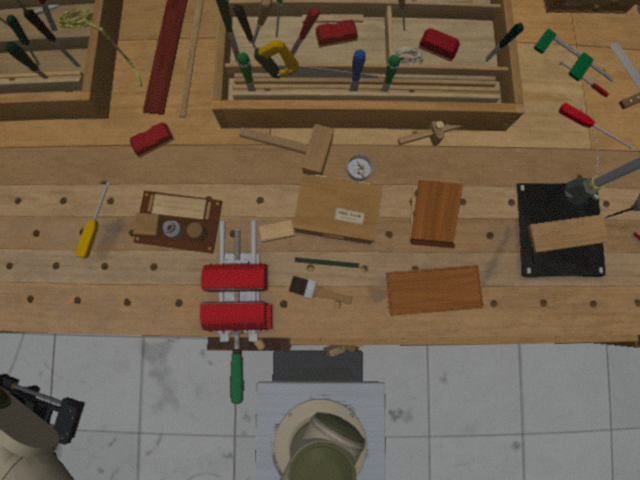

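View pics/side0.png

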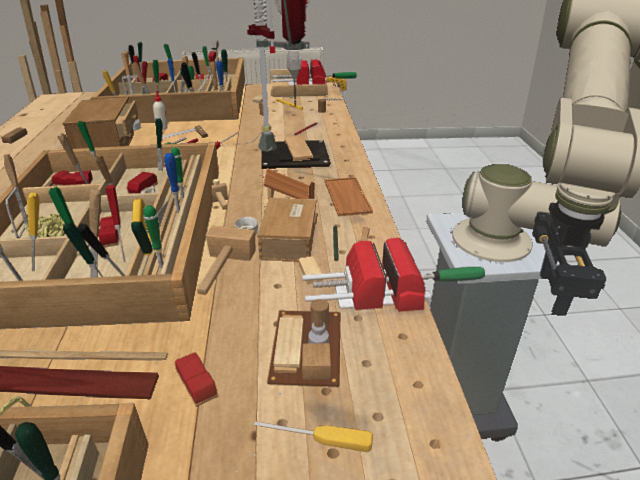

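The top view shows the rack at about (178,220), the vice at (235,290), the wooden box at (338,208), the stand at (437,213) and the tray at (435,290). The side view shows the rack at (305,350) with three items in front of the strip. I'll zoom in and measure.

```bash
cat > h.py <<'E'
import numpy as np, cv2
from rig import env, eyes
def cloud(c):
    K=c["camera_matrix"];k1=float(c["k1"]);T=c["world_from_camera"];d=c["depth"].astype(float)
    v,u=np.mgrid[:d.shape[0],:d.shape[1]]
    p=cv2.undistortPoints(np.stack([u,v],-1).reshape(-1,1,2).astype(np.float64),K,np.array([k1,0,0,0.])).reshape(*d.shape,2)
    P=np.dstack([p*d[...,None],d])
    W=P@T[:3,:3].T+T[:3,3]; W[d==0]=np.nan
    return W
def load(f): return dict(np.load(f))
def ortho(c,x0,x1,y0,y1,z,s=3):
    """rectified plan picture of plane z; image up=+x, left=+y, s px/mm"""
    xs=np.arange(x1,x0,-1/s); ys=np.arange(y1,y0,-1/s)
    X,Y=np.meshgrid(xs,ys,indexing='ij'); W=np.stack([X,Y,np.full_like(X,z)],-1)
    T=np.linalg.inv(c["world_from_camera"]); C=W@T[:3,:3].T+T[:3,3]
    a=C[...,:2]/C[...,2:]; r2=(a**2).sum(-1,keepdims=True); a=a*(1+float(c["k1"])*r2)
    K=c["camera_matrix"]
    return cv2.remap(c["color"],(a[...,0]*K[0,0]+K[0,2]).astype(np.float32),(a[...,1]*K[1,1]+K[1,2]).astype(np.float32),cv2.INTER_CUBIC)
E
python3 - <<'E'
from h import *
t=load("/tmp/top0.npz");s=load("/tmp/side0.npz")
W=cloud(t)
for u,v in[(178,220),(145,222),(172,228),(196,230),(178,205),(140,193),(222,197),(134,243),(215,250),(338,208),(235,278),(437,213),(417,183),(461,183),(412,243),(453,246),(387,270),(480,268),(390,314),(482,305),(435,290)]:
    print((u,v),np.round(W[v,u],1))
a=t["color"][180:260,125:235];a=cv2.resize(a,None,fx=5,fy=5,interpolation=2)
b=s["color"][300:392,262:350];b=cv2.resize(b,None,fx=5,fy=5,interpolation=2)
im=np.zeros((600,800,3),np.uint8)
cv2.imwrite("pics/c1.png",a[...,::-1]);cv2.imwrite("pics/c2.png",b[...,::-1])
a=t["color"][170:325,375:495];a=cv2.resize(a,None,fx=3.7,fy=3.7,interpolation=2);cv2.imwrite("pics/c3.png",a[...,::-1])
E
```

```text
(178, 220) [559.4 375.1   8.1]
(145, 222) [546.  447.9  46.7]
(172, 228) [526.2 368.9  70.7]
(196, 230) [522.8 310.6  63.3]
(178, 205) [595.4 371.7  26.3]
(140, 193) [635.6 487.5  -2.5]
(222, 197) [624.3 263.4  -1.8]
(134, 243) [4.989e+02 4.922e+02 2.000e-01]
(215, 250) [481.7 275.2   1.3]
(338, 208) [575.3 -39.5  83. ]
(235, 278) [401.7 201.  109.6]
(437, 213) [ 571.  -290.4   54.1]
(417, 183) [ 665.4 -256.2   -1. ]
(461, 183) [ 641.1 -345.9   83.8]
(412, 243) [ 497.7 -229.1   33.1]
(453, 246) [ 490.2 -333.2   35.1]
(387, 270) [ 432.7 -170.5   -4.6]
(480, 268) [ 437.7 -412.8    1.7]
(390, 314) [ 320.6 -173.5    9.3]
(482, 305) [ 342.5 -411.2    6.6]
(435, 290) [ 380.9 -291.2    4.8]
```

View pics/c1.png

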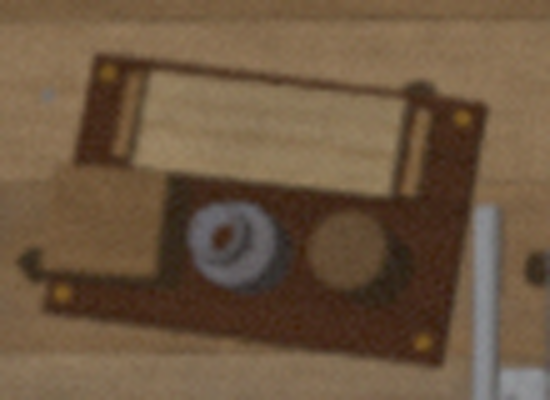

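View pics/c2.png

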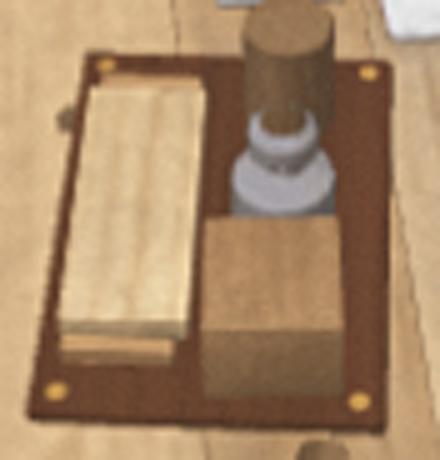

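View pics/c3.png

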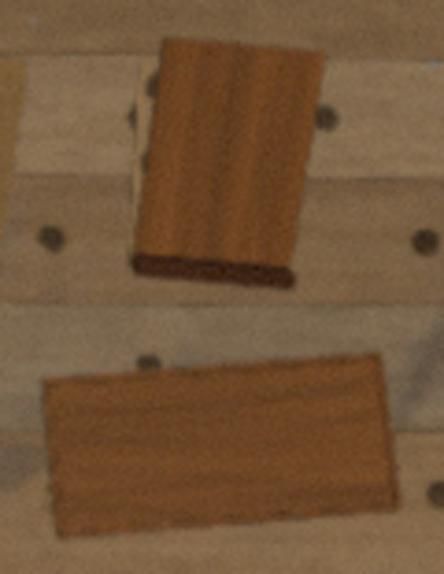

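Left to right on the rack stand the block, the weight and the dog, with the strip behind them. The stand's ledge is on the robot side, and the tray is a plain brown rectangle. I'll fit poses from clicked corners, and use depth as a check.

```bash
cat > fit.py <<'E'
from h import *
from scipy.optimize import least_squares
def proj(c,W):
    T=np.linalg.inv(c["world_from_camera"]);C=np.atleast_2d(W)@T[:3,:3].T+T[:3,3]
    a=C[:,:2]/C[:,2:];a=a*(1+float(c["k1"])*(a**2).sum(1,keepdims=True))
    K=c["camera_matrix"];return a*K[0,0]+K[:2,2]
def fit(obs,x0,yaw=True):
    """obs: list of (cam, local pts, pixels)"""
    def r(p):
        R=np.array([[np.cos(p[2]),-np.sin(p[2]),0],[np.sin(p[2]),np.cos(p[2]),0],[0,0,1]])
        return np.concatenate([(proj(c,np.asarray(L,float)@R.T+[p[0],p[1],0])-px).ravel() for c,L,px in obs]+([[]] if yaw else [[p[2]]]))
    s=least_squares(r,x0);return s.x,np.sqrt((s.fun**2).mean())
def px(l,off,k): return (np.array(l,float)+.5)/k-.5+off
E
python3 - <<'E'
from fit import *
t=load("/tmp/top0.npz");s=load("/tmp/side0.npz")
A=lambda l:px(l,[125,180],5);B=lambda l:px(l,[262,300],5);C=lambda l:px(l,[375,170],3.7)
def box(a,b,z):return [(a,b,z),(a,-b,z),(-a,-b,z),(-a,b,z)]
def go(n,L,ta,sb,x0,yaw=True):
    o=[(t,L,ta)];o2=[(s,L,sb)] if sb is not None else []
    for nm,q in(("top",o),("side",o2),("both",o+o2)):
        if q: p,e=fit(q,x0,yaw);print(n,nm,np.round(p[:2],1),round(p[2],3),"rms",round(e,2))
go("rack",box(71,107.5,8),A([(97,54),(488,103),(441,365),(42,311)]),B([(28,417),(88,52),(392,60),(385,432)]),[555,370,0])
go("strip",box(26,69,21),A([(145,70),(408,97),(392,197),(132,165)]),B([(60,325),(92,87),(206,90),(187,333)]),[590,370,0])
go("block",box(27.5,30,48),A([(60,163),(170,174),(157,277),(48,262)]),B([(201,330),(205,218),(340,215),(343,330)]),[540,440,0])
go("dog",[(0,0,64)],A([(348,250)]),B([(289,30)]),[530,300,0],False)
go("weight",[(0,0,38)],A([(236,246)]),B([(284,178)]),[530,370,0],False)
go("tray",box(55,120,10),C([(43,380),(380,353),(400,508),(57,538)]),None,[380,-290,0])
go("standtop",[(73.4,55,85.4),(73.4,-55,85.4)],C([(164,38),(325,52)]),None,[570,-290,0])
# depth checks
for nm,c in(("top",t),("side",s)):
    W=cloud(c)
    def sel(x0,x1,y0,y1,z0,z1):
        w=W.reshape(-1,3);return w[(w[:,0]>x0)&(w[:,0]<x1)&(w[:,1]>y0)&(w[:,1]<y1)&(w[:,2]>z0)&(w[:,2]<z1)]
    P=sel(520,620,-330,-250,20,100);a=np.linalg.lstsq(np.c_[P[:,:2],np.ones(len(P))],P[:,2],rcond=None)[0]
    print(nm,"plane",a,"slope",np.degrees(np.arctan(np.hypot(*a[:2]))),"yaw",np.arctan2(a[1],a[0]))
    for n,q in(("dog",(480,570,260,345,56,80)),("weightknob",(480,570,345,405,60,80)),("block",(490,590,400,500,42,56))):
        P=sel(*q);print(nm,n,len(P),np.round(np.median(P,0),1),np.round((P.min(0)+P.max(0))/2,1))
    w=W[np.isfinite(W[...,2])];q=w[(w[:,1]>-110)&(w[:,1]<30)&(w[:,0]>480)&(w[:,0]<650)&(w[:,2]>60)];print("box",q.min(0),q.max(0)) 
    q=w[(w[:,1]>100)&(w[:,1]<300)&(w[:,0]>300)&(w[:,0]<470)&(w[:,2]>60)];print("vice",q.min(0),q.max(0))
b=s["color"][160:220,255:375];cv2.imwrite("pics/c4.png",cv2.resize(b,None,fx=6,fy=6,interpolation=2)[...,::-1])
E
```

```text
rack top [557. 376.] -0.129 rms 0.28
rack side [556.8 377.9] -0.13 rms 0.47
rack both [556.9 376.9] -0.129 rms 0.45
strip top [594.  372.4] -0.107 rms 0.44
strip side [593.3 374.4] -0.114 rms 0.64
strip both [593.6 373.3] -0.111 rms 0.61
block top [542.2 443.7] -0.086 rms 0.61
block side [541.3 444.6] -0.079 rms 0.21
block both [541.7 444.1] -0.081 rms 0.49
dog top [523.7 315. ] 0.0 rms 0.0
dog side [524.1 318.4] 0.0 rms 0.0
dog both [523.9 316.3] 0.0 rms 0.37
weight top [530.3 380.2] 0.0 rms 0.0
weight side [531.6 382.1] 0.0 rms 0.0
weight both [531.1 381. ] 0.0 rms 0.27
tray top [ 381.4 -288.5] 0.08 rms 0.43
tray both [ 381.4 -288.5] 0.08 rms 0.43
standtop top [ 570.  -288.8] -0.077 rms 0.12
standtop both [ 570.  -288.8] -0.077 rms 0.12
top plane [ 4.62603446e-01 -4.11899428e-02 -2.23665228e+02] slope 24.911738599213038 yaw -0.08880523143575142
top dog 207 [522.5 314.5  64.3] [523.4 314.6  63. ]
top weightknob 66 [527.5 376.5  66.5] [531.  380.2  66.5]
top block 514 [540.5 445.2  48.5] [541.1 446.2  48.3]
box [ 497.59436342 -109.97618194   60.40068   ] [649.75615507  29.12016138  90.50943746]
vice [300.1008992  123.00857905  60.0304707 ] [449.19614519 283.51624784 114.52996675]
side plane [ 4.68127858e-01 -4.41063648e-02 -2.28335995e+02] slope 25.18296065367721 yaw -0.09394130661704386
side dog 211 [524.2 319.6  63.5] [523.9 315.2  61.8]
side weightknob 76 [533.3 389.5  65.3] [532.  381.6  64.4]
side block 710 [542.2 448.9  48.7] [541.8 440.3  47.4]
box [ 499.49951886 -109.97711722   70.30847207] [649.91745632  29.87719759  87.55258451]
vice [300.0198245  131.04679741  60.0021794 ] [451.20465435 286.45353383 112.10076432]
```

View pics/c4.png

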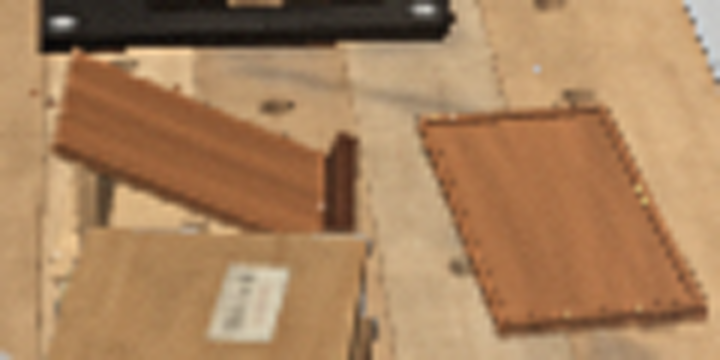

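```bash
cat > d.py <<'E'
import sys,numpy as np
from rig import env
def show():
    o=env.get_obs();w,x,y,z=o["tool_rot"];yaw=np.arctan2(1-2*(x*x+z*z),2*(x*y-w*z))
    print("t",round(o["time_s"],2),"pos",np.round(o["position"],1),"yaw_y",round(yaw,4),"j",np.round(o["joints"],2),"F",np.round(o["wrist_force"],1),"w",round(o["gripper_width"]*88,1),"gf",round(o["gripper_force"],1))
    return o["position"],yaw
def delta(x,y,z,yaw=None):
    p,c=show();d=np.array([x,y,z])-p
    ty=np.array([np.cos(c),np.sin(c)]);tx=np.array([-np.sin(c),np.cos(c)])
    s="" if yaw is None else f" then spin {np.degrees(c-yaw):.1f}"
    print(f"dx {tx@d[:2]:.1f} dy {ty@d[:2]:.1f} dz {-d[2]:.1f}",s)
if __name__=="__main__":
    a=[float(v) for v in sys.argv[1:]];delta(*a) if a else show()
E
python3 -m crank '[[[0,0,0,8,1],[0,0,0,8,1],[0,0,0,8,1],[0,0,0,8,1],[0,0,0,8,1],[0,0,0,8,1],[0,0,0,8,1],[0,0,0,8,1]]]' 20
python3 -m crank '[[[0,0,0,8,1],[0,0,0,7.3,1],[0,0,0,0,1],[0,0,0,0,1]]]'
python3 d.py 541.7 444.1 150 -0.081
```

```text
time_s: 0.9
position: [144.9, 530.4, 249.4]
tool_rot: [0.0, 0.64, 0.768, -0.0]
wrist_force: [-0.2, 0.4, -0.2]
gripper_width: 1.005
gripper_force: 0.0
time_s: 1.3
position: [145.0, 530.4, 249.5]
tool_rot: [0.0, 0.734, 0.68, -0.0]
wrist_force: [-1.1, 0.7, 0.1]
gripper_width: 0.997
gripper_force: 0.0
t 1.3 pos [145.  530.4 249.5] yaw_y -0.0766 j [ 1.09  0.38  1.3  -0.    1.46  1.17] F [-1.1  0.7  0.1] w 87.7 gf 0.0
dx -55.7 dy 402.2 dz 99.5  then spin 0.3
```

```bash
python3 -m crank '[[[-5.5,40,0,0,1],[-5.5,40,0,0,1],[-5.5,40,0,0,1],[-5.5,40,0,0,1],[-5.5,40,0,0,1],[-5.5,40,0,0,1],[-5.5,40,0,0,1],[-5.5,40,0,0,1]]]'
python3 -m crank '[[[-5.5,40,25,0.3,1],[-5.5,40,25,0,1],[0,0,25,0,1],[0,0,25,0,1],[0,0,0,0,1],[0,0,0,0,1]]]'
python3 d.py 541.7 444.1 36 -0.081
```

```text
time_s: 2.1
position: [462.0, 460.5, 249.6]
tool_rot: [-0.0, 0.734, 0.679, -0.0]
wrist_force: [0.2, 0.7, 0.0]
gripper_width: 1.0
gripper_force: 0.0
time_s: 2.7
position: [539.3, 443.7, 150.3]
tool_rot: [0.0, 0.736, 0.677, 0.0]
wrist_force: [0.1, -0.4, 0.6]
gripper_width: 1.0
gripper_force: 0.0
t 2.7 pos [539.3 443.7 150.3] yaw_y -0.0836 j [ 0.52  0.72  0.98 -0.    1.45  0.6 ] F [ 0.1 -0.4  0.6] w 88.0 gf 0.0
dx 0.6 dy 2.3 dz 114.3  then spin -0.1
```

```bash
python3 -m crank '[[[0.5,2.5,0,0,1],[0,0,25,0,1],[0,0,25,0,1],[0,0,25,0,1],[0,0,20,0,1],[0,0,14,0,1],[0,0,5,0,1],[0,0,0,0,1]]]'
python3 - <<'E'
from h import *
import d; d.show()
s=eyes.capture("side");t=eyes.capture("top")
b=s["color"][290:392,262:362];a=t["color"][180:260,125:215]
im=np.zeros((460,860,3),np.uint8);b=cv2.resize(b,None,fx=4.4,fy=4.4,interpolation=2);a=cv2.resize(a,None,fx=3.9,fy=3.9,interpolation=2)
im=np.zeros((450,800,3),np.uint8);im[:b.shape[0],:b.shape[1]]=b;im[:a.shape[0],445:445+a.shape[1]]=a
cv2.imwrite("pics/g1.png",im[...,::-1])
E
```

```text
time_s: 3.5
position: [542.0, 444.0, 36.2]
tool_rot: [0.0, 0.737, 0.676, 0.0]
wrist_force: [-0.2, 0.2, -0.2]
gripper_width: 0.998
gripper_force: 0.0
t 3.5 pos [542.  444.   36.2] yaw_y -0.085 j [ 0.52  0.83  1.09 -0.    1.22  0.6 ] F [-0.2  0.2 -0.2] w 87.8 gf 0.0
```

View pics/g1.png

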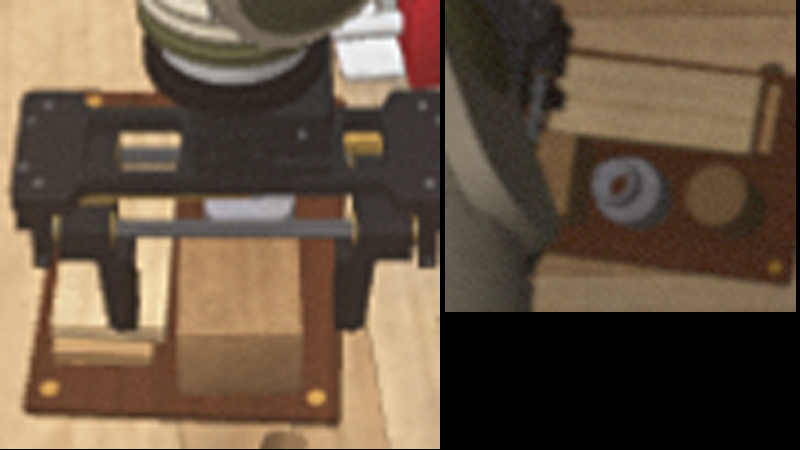

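The fingers straddle the block in the side crop: fingers at (125,330) and (345,330), block at (240,300). They are clear of the strip. Closing.

```bash
python3 -m crank '[[[0,0,0,0,0.4],[0,0,0,0,0.2],[0,0,0,0,-0.2],[0,0,0,0,-1],[0,0,0,0,-1],[0,0,0,0,-1],[0,0,0,0,-1],[0,0,0,0,-1]]]' 20
python3 d.py 387.2 -360.3 36
```

```text
time_s: 4.4
position: [541.8, 443.8, 35.9]
tool_rot: [-0.0, 0.737, 0.676, 0.0]
wrist_force: [-2.3, -0.3, 2.8]
gripper_width: 0.619
gripper_force: 20.0
t 4.4 pos [541.8 443.8  35.9] yaw_y -0.0852 j [0.52 0.83 1.09 0.   1.22 0.6 ] F [-2.3 -0.3  2.8] w 54.5 gf 20.0
dx -814.4 dy -85.6 dz -0.1
```

```bash
python3 -m crank '[[[0,0,-20,0,-1],[0,0,-35,0,-1],[0,0,-35,0,-1],[0,0,-35,0,-1],[0,0,-25,0,-1]]]'
python3 -m crank '[[[-20,-2,0,0,-1],[-40,-4.2,0,0,-1],[-40,-4.2,0,0,-1],[-40,-4.2,0,0,-1],[-40,-4.2,0,0,-1],[-40,-4.2,0,0,-1],[-40,-4.2,0,0,-1],[-40,-4.2,0,0,-1]]]'
python3 -m crank '[[[-40,-4.2,0,0,-1],[-40,-4.2,0,0,-1],[-40,-4.2,0,0,-1],[-40,-4.2,0,0,-1],[-40,-4.2,0,0,-1],[-40,-4.2,0,0,-1],[-40,-4.2,0,0,-1],[-40,-4.2,0,0,-1]]]'
python3 -m crank '[[[-40,-4.2,0,0,-1],[-40,-4.2,0,0,-1],[-40,-4.2,0,0,-1],[-40,-4.2,0,0,-1],[-20,-2,0,0,-1],[-10,-2,0,0,-1],[0,0,0,0,-1],[0,0,0,0,-1]]]'
python3 d.py 387.2 -360.3 34
```

```text
time_s: 4.9
position: [542.1, 443.9, 188.1]
tool_rot: [0.0, 0.737, 0.676, 0.001]
wrist_force: [0.5, 0.2, -2.1]
gripper_width: 0.616
gripper_force: 20.0
time_s: 5.7
position: [484.4, 146.1, 185.6]
tool_rot: [0.0, 0.737, 0.676, -0.0]
wrist_force: [-0.0, -0.1, -0.7]
gripper_width: 0.62
gripper_force: 20.0
time_s: 6.5
position: [423.6, -170.0, 185.8]
tool_rot: [0.0, 0.737, 0.676, 0.0]
wrist_force: [1.1, 1.2, -0.7]
gripper_width: 0.62
gripper_force: 20.0
time_s: 7.3
position: [387.6, -354.6, 185.7]
tool_rot: [-0.0, 0.736, 0.677, 0.0]
wrist_force: [0.3, 0.5, -1.4]
gripper_width: 0.626
gripper_force: 20.0
t 7.3 pos [ 387.6 -354.6  185.7] yaw_y -0.0844 j [-0.97  0.4   1.47  0.    1.28 -0.88] F [ 0.3  0.5 -1.4] w 55.0 gf 20.0
dx -5.7 dy 0.1 dz 151.7
```

```bash
python3 -m crank '[[[-5.5,0,0,0,-1],[0,0,35,0,-1],[0,0,35,0,-1],[0,0,35,0,-1],[0,0,25,0,-1],[0,0,15,0,-1],[0,0,2,0,-1],[0,0,1,0,-1]]]'
python3 d.py
python3 -m crank '[[[0,0,1,0,-1],[0,0,1,0,-1],[0,0,1,0,-1],[0,0,1,0,-1],[0,0,0,0,-1]]]'
python3 d.py
```

```text
time_s: 8.1
position: [387.3, -361.3, 38.1]
tool_rot: [0.0, 0.736, 0.677, -0.0]
wrist_force: [0.1, -0.3, -0.9]
gripper_width: 0.618
gripper_force: 20.0
t 8.1 pos [ 387.3 -361.3   38.1] yaw_y -0.0845 j [-0.97  0.6   1.63  0.    0.91 -0.89] F [ 0.1 -0.3 -0.9] w 54.4 gf 20.0
time_s: 8.6
position: [386.8, -361.4, 33.8]
tool_rot: [0.0, 0.737, 0.676, -0.0]
wrist_force: [0.2, -0.5, -1.4]
gripper_width: 0.622
gripper_force: 20.0
t 8.6 pos [ 386.8 -361.4   33.8] yaw_y -0.0853 j [-0.98  0.61  1.64  0.    0.9  -0.89] F [ 0.2 -0.5 -1.4] w 54.8 gf 20.0
```

```bash
for i in 1; do python3 -m crank '[[[0,0,0.7,0,-1],[0,0,0,0,-1],[0,0,0,0,-1]]]'; done
python3 -m crank '[[[0,0,0.7,0,-1],[0,0,0,0,-1],[0,0,0,0,-1]]]'
python3 -m crank '[[[0,0,0.7,0,-1],[0,0,0,0,-1],[0,0,0,0,-1]]]'
```

```text
time_s: 8.9
position: [386.8, -361.4, 33.0]
tool_rot: [-0.0, 0.737, 0.676, -0.0]
wrist_force: [0.7, -0.6, 0.0]
gripper_width: 0.624
gripper_force: 20.0
time_s: 9.2
position: [386.9, -361.5, 32.8]
tool_rot: [0.0, 0.737, 0.676, -0.0]
wrist_force: [-0.3, 1.0, 5.0]
gripper_width: 0.622
gripper_force: 20.0
time_s: 9.5
position: [386.9, -361.5, 32.8]
tool_rot: [0.0, 0.737, 0.676, -0.0]
wrist_force: [-3.2, 2.4, 13.0]
gripper_width: 0.618
gripper_force: 20.0
```

```bash
python3 -m crank '[[[0,0,-1,0,-1],[0,0,0,0,0.4],[0,0,0,0,0.6],[0,0,0,0,1],[0,0,0,0,1]]]'
python3 d.py
python3 -m crank '[[[0,0,-20,0,1],[0,0,-35,0,1],[0,0,-35,0,1],[0,0,-35,0,1],[0,0,-28,0,1],[0,0,0,0,1]]]'
python3 d.py 531 381 185 -0.129
```

```text
time_s: 10.0
position: [386.9, -361.4, 32.5]
tool_rot: [-0.0, 0.737, 0.676, 0.0]
wrist_force: [-0.5, 0.5, -0.1]
gripper_width: 0.947
gripper_force: 0.0
t 10.0 pos [ 386.9 -361.4   32.5] yaw_y -0.0853 j [-0.98  0.61  1.64  0.    0.9  -0.89] F [-0.5  0.5 -0.1] w 83.3 gf 0.0
time_s: 10.6
position: [387.6, -362.5, 189.2]
tool_rot: [0.003, 0.737, 0.676, -0.001]
wrist_force: [1.2, -0.2, -0.7]
gripper_width: 1.001
gripper_force: 0.0
t 10.6 pos [ 387.6 -362.5  189.2] yaw_y -0.0852 j [-0.98  0.4   1.46 -0.    1.28 -0.89] F [ 1.2 -0.2 -0.7] w 88.1 gf 0.0
dx 753.0 dy 79.6 dz 4.2  then spin 2.5
```

```bash
python3 -m crank '[[[20,2.1,0,0,1],[43,4.55,0,0,1],[43,4.55,0,0,1],[43,4.55,0,0,1],[43,4.55,0,0,1],[43,4.55,0,0,1],[43,4.55,0,0,1],[43,4.55,0,0,1]]]'
python3 -m crank '[[[43,4.55,0,0,1],[43,4.55,0,0,1],[43,4.55,0,0,1],[43,4.55,0,0,1],[43,4.55,0,0,1],[43,4.55,0,0,1],[43,4.55,0,0,1],[43,4.55,0,0,1]]]'
python3 -m crank '[[[43,4.55,0,0,1],[35,3.7,0,0,1],[10,1,0,0,1],[0,0,0,2.5,1],[0,0,0,0,1]]]'
python3 d.py 531 381 36 -0.129
```

```text
time_s: 11.4
position: [447.0, -41.6, 184.4]
tool_rot: [-0.001, 0.737, 0.676, -0.001]
wrist_force: [0.2, 0.2, 0.3]
gripper_width: 1.001
gripper_force: 0.0
time_s: 12.2
position: [512.1, 297.5, 184.0]
tool_rot: [-0.001, 0.736, 0.677, -0.001]
wrist_force: [0.3, -0.2, 0.2]
gripper_width: 0.996
gripper_force: 0.0
time_s: 12.7
position: [529.3, 381.9, 184.3]
tool_rot: [-0.0, 0.751, 0.66, -0.001]
wrist_force: [-0.3, 0.0, -0.6]
gripper_width: 1.001
gripper_force: 0.0
t 12.7 pos [529.3 381.9 184.3] yaw_y -0.1289 j [ 0.44  0.61  1.09 -0.    1.45  0.57] F [-0.3  0.  -0.6] w 88.1 gf 0.0
dx -0.7 dy 1.8 dz 148.3  then spin 0.0
```

```bash
python3 -m crank '[[[-0.7,1.8,0,0,1],[0,0,35,0,1],[0,0,35,0,1],[0,0,35,0,1],[0,0,30,0,1],[0,0,13,0,1],[0,0,1.3,0,1],[0,0,0,0,1]]]'
python3 d.py
python3 -m crank '[[[0,0,0,0,0.2],[0,0,0,0,0],[0,0,0,0,-0.3],[0,0,0,0,-1],[0,0,0,0,-1],[0,0,0,0,-1],[0,0,0,0,-1]]]' 40
python3 d.py 381.4 -288.5 36
```

```text
time_s: 13.5
position: [532.6, 381.1, 37.5]
tool_rot: [0.0, 0.751, 0.66, 0.001]
wrist_force: [-0.6, -0.3, 1.3]
gripper_width: 1.0
gripper_force: 0.0
t 13.5 pos [532.6 381.1  37.5] yaw_y -0.129 j [ 0.44  0.76  1.25 -0.    1.13  0.57] F [-0.6 -0.3  1.3] w 88.0 gf 0.0
time_s: 14.2
position: [531.8, 381.2, 36.4]
tool_rot: [-0.0, 0.751, 0.66, -0.0]
wrist_force: [-1.3, 0.0, 0.7]
gripper_width: 0.487
gripper_force: 40.0
t 14.2 pos [531.8 381.2  36.4] yaw_y -0.1288 j [0.44 0.76 1.25 0.   1.13 0.57] F [-1.3  0.   0.7] w 42.8 gf 40.0
dx -683.4 dy -63.2 dz 0.4
```

```bash
python3 -m crank '[[[0,0,-15,0,-1],[0,0,-35,0,-1],[0,0,-35,0,-1],[0,0,-35,0,-1],[0,0,-30,0,-1],[-15,-1.4,0,0,-1],[-30,-2.8,0,0,-1],[-40,-3.7,0,0,-1]]]'
python3 -m crank '[[[-40,-3.7,0,0,-1],[-40,-3.7,0,0,-1],[-40,-3.7,0,0,-1],[-40,-3.7,0,0,-1],[-40,-3.7,0,0,-1],[-40,-3.7,0,0,-1],[-40,-3.7,0,0,-1],[-40,-3.7,0,0,-1]]]'
python3 -m crank '[[[-40,-3.7,0,0,-1],[-40,-3.7,0,0,-1],[-40,-3.7,0,0,-1],[-40,-3.7,0,0,-1],[-40,-3.7,0,0,-1],[-40,-3.7,0,0,-1],[-25,-2.3,0,0,-1],[-12,-1.1,0,0,-1]]]'
python3 -m crank '[[[0,0,0,0,-1],[0,0,0,0,-1]]]'
python3 d.py 381.4 -288.5 35
```

```text
time_s: 15.0
position: [512.8, 297.6, 186.9]
tool_rot: [0.0, 0.751, 0.661, 0.0]
wrist_force: [0.5, -0.1, -3.9]
gripper_width: 0.483
gripper_force: 40.0
time_s: 15.8
position: [442.1, -17.1, 187.2]
tool_rot: [0.0, 0.751, 0.66, 0.0]
wrist_force: [1.5, -0.1, -3.0]
gripper_width: 0.484
gripper_force: 40.0
time_s: 16.6
position: [381.1, -289.0, 186.9]
tool_rot: [0.0, 0.752, 0.659, -0.0]
wrist_force: [-0.2, -0.2, -2.8]
gripper_width: 0.49
gripper_force: 40.0
time_s: 16.8
position: [381.9, -286.0, 186.5]
tool_rot: [-0.0, 0.751, 0.66, 0.0]
wrist_force: [-1.1, 0.4, -3.1]
gripper_width: 0.487
gripper_force: 40.0
t 16.8 pos [ 381.9 -286.   186.5] yaw_y -0.1285 j [-0.89  0.32  1.6   0.    1.23 -0.76] F [-1.1  0.4 -3.1] w 42.9 gf 40.0
dx -2.5 dy -0.1 dz 151.5
```

```bash
python3 -m crank '[[[-2.5,0,15,0,-1],[0,0,35,0,-1],[0,0,35,0,-1],[0,0,35,0,-1],[0,0,20,0,-1],[0,0,10,0,-1],[0,0,1,0,-1],[0,0,0,0,-1]]]'
python3 -m crank '[[[0,0,1,0,-1],[0,0,0.7,0,-1],[0,0,0,0,-1],[0,0,0,0,-1]]]'
python3 -m crank '[[[0,0,0.7,0,-1],[0,0,0,0,-1],[0,0,0,0,-1]]]'
```

```text
time_s: 17.6
position: [382.0, -289.5, 36.2]
tool_rot: [0.001, 0.751, 0.66, 0.0]
wrist_force: [-0.4, 0.5, -2.3]
gripper_width: 0.485
gripper_force: 40.0
time_s: 18.0
position: [381.5, -289.7, 33.9]
tool_rot: [0.0, 0.751, 0.66, -0.0]
wrist_force: [-0.1, -0.0, -2.7]
gripper_width: 0.485
gripper_force: 40.0
time_s: 18.3
position: [381.5, -289.7, 33.4]
tool_rot: [0.0, 0.751, 0.66, -0.0]
wrist_force: [-0.9, 1.2, 5.7]
gripper_width: 0.482
gripper_force: 40.0
```

```bash
python3 -m crank '[[[0,0,-0.5,0,-1],[0,0,0,0,0.1],[0,0,0,0,0.4],[0,0,0,0,1],[0,0,0,0,1],[0,0,0,0,1]]]'
python3 d.py
python3 -m crank '[[[0,0,-20,0,1],[0,0,-35,0,1],[0,0,-35,0,1],[0,0,-35,0,1],[0,0,-28,0,1],[0,0,0,0,1]]]'
python3 d.py 523.9 316.3 187 -0.5
```

```text
time_s: 18.9
position: [381.4, -289.6, 33.4]
tool_rot: [0.0, 0.751, 0.66, -0.0]
wrist_force: [-0.7, -0.0, 0.3]
gripper_width: 0.887
gripper_force: 0.0
t 18.9 pos [ 381.4 -289.6   33.4] yaw_y -0.1289 j [-0.9   0.55  1.78  0.    0.81 -0.77] F [-0.7 -0.   0.3] w 78.0 gf 0.0
time_s: 19.5
position: [382.3, -290.5, 189.8]
tool_rot: [0.004, 0.751, 0.66, -0.0]
wrist_force: [-0.7, -0.7, -0.5]
gripper_width: 0.997
gripper_force: 0.0
t 19.5 pos [ 382.3 -290.5  189.8] yaw_y -0.1287 j [-0.9   0.31  1.59 -0.    1.23 -0.77] F [-0.7 -0.7 -0.5] w 87.8 gf 0.0
dx 620.0 dy 62.6 dz 2.8  then spin 21.3
```

```bash
python3 -m crank '[[[20,2,0,0,1],[43,4.3,0,0,1],[43,4.3,0,0,1],[43,4.3,0,0,1],[43,4.3,0,0,1],[43,4.3,0,0,1],[43,4.3,0,0,1],[43,4.3,0,0,1]]]'
python3 -m crank '[[[43,4.3,0,0,1],[43,4.3,0,0,1],[43,4.3,0,0,1],[43,4.3,0,0,1],[43,4.3,0,0,1],[43,4.3,0,0,1],[20,2,0,0,1],[0,0,0,7.1,1]]]'
python3 -m crank '[[[0,0,0,7.1,1],[0,0,0,7.1,1],[0,0,0,0,1],[0,0,0,0,1]]]'
python3 d.py 523.9 316.3 36 -0.5
```

```text
time_s: 20.3
position: [454.3, 26.5, 185.6]
tool_rot: [-0.0, 0.751, 0.66, -0.0]
wrist_force: [0.4, -0.9, 0.1]
gripper_width: 0.999
gripper_force: 0.0
time_s: 21.1
position: [517.5, 299.2, 184.7]
tool_rot: [-0.0, 0.79, 0.613, -0.001]
wrist_force: [1.1, -1.8, -0.1]
gripper_width: 0.996
gripper_force: 0.0
time_s: 21.5
position: [517.6, 296.6, 185.7]
tool_rot: [-0.0, 0.859, 0.511, -0.001]
wrist_force: [0.3, -0.3, -0.4]
gripper_width: 1.008
gripper_force: 0.0
t 21.5 pos [517.6 296.6 185.7] yaw_y -0.4974 j [ 0.32  0.51  1.27 -0.    1.36  0.82] F [ 0.3 -0.3 -0.4] w 88.7 gf 0.0
dx 20.3 dy -3.9 dz 149.7  then spin 0.1
```

```bash
python3 -m crank '[[[20.3,-3.9,0,0,1],[0,0,35,0,1],[0,0,35,0,1],[0,0,35,0,1],[0,0,30,0,1],[0,0,14,0,1],[0,0,0,0,1],[0,0,0,0,1]]]'
python3 d.py
python3 -m crank '[[[0,0,0,0,0.1],[0,0,0,0,0],[0,0,0,0,-0.3],[0,0,0,0,-1],[0,0,0,0,-1],[0,0,0,0,-1],[0,0,0,0,-1]]]' 20
python3 d.py 375.6 -216.7 36
```

```text
time_s: 22.3
position: [524.8, 316.6, 38.5]
tool_rot: [0.0, 0.86, 0.51, 0.001]
wrist_force: [-0.2, 0.1, 0.7]
gripper_width: 0.999
gripper_force: 0.0
t 22.3 pos [524.8 316.6  38.5] yaw_y -0.4998 j [0.35 0.7  1.38 0.   1.05 0.85] F [-0.2  0.1  0.7] w 87.9 gf 0.0
time_s: 23.0
position: [524.2, 316.4, 37.5]
tool_rot: [0.0, 0.86, 0.51, -0.0]
wrist_force: [-0.4, 0.4, 0.1]
gripper_width: 0.447
gripper_force: 20.0
t 23.0 pos [524.2 316.4  37.5] yaw_y -0.5006 j [ 0.35  0.7   1.39 -0.    1.05  0.85] F [-0.4  0.4  0.1] w 39.4 gf 20.0
dx -539.0 dy 125.5 dz 1.5
```

```bash
python3 -m crank '[[[0,0,-15,0,-1],[0,0,-35,0,-1],[0,0,-35,0,-1],[0,0,-35,0,-1],[0,0,-30,0,-1],[-15,3.5,0,0,-1],[-32,7.5,0,0,-1],[-40,9.3,0,0,-1]]]'
python3 -m crank '[[[-40,9.3,0,0,-1],[-40,9.3,0,0,-1],[-40,9.3,0,0,-1],[-40,9.3,0,0,-1],[-40,9.3,0,0,-1],[-40,9.3,0,0,-1],[-40,9.3,0,0,-1],[-40,9.3,0,0,-1]]]'
python3 -m crank '[[[-40,9.3,0,0,-1],[-40,9.3,0,0,-1],[-32,7.5,0,0,-1],[-16,3.7,0,0,-1],[0,0,0,0,-1],[0,0,0,0,-1]]]'
python3 d.py 375.6 -216.7 34.5
```

```text
time_s: 23.8
position: [499.8, 230.1, 187.3]
tool_rot: [0.0, 0.86, 0.511, 0.0]
wrist_force: [1.2, -0.5, 0.1]
gripper_width: 0.448
gripper_force: 20.0
time_s: 24.6
position: [411.1, -87.5, 187.6]
tool_rot: [0.0, 0.86, 0.51, 0.0]
wrist_force: [0.2, -0.9, -0.9]
gripper_width: 0.447
gripper_force: 20.0
time_s: 25.2
position: [376.5, -212.3, 187.4]
tool_rot: [-0.0, 0.86, 0.51, 0.0]
wrist_force: [-0.2, -0.3, -1.8]
gripper_width: 0.45
gripper_force: 20.0
t 25.2 pos [ 376.5 -212.3  187.4] yaw_y -0.5013 j [-0.79  0.24  1.71  0.    1.19 -0.29] F [-0.2 -0.3 -1.8] w 39.6 gf 20.0
dx -4.3 dy 1.3 dz 152.9
```

```bash
python3 -m crank '[[[-4.3,1.3,15,0,-1],[0,0,35,0,-1],[0,0,35,0,-1],[0,0,35,0,-1],[0,0,20,0,-1],[0,0,10,0,-1],[0,0,0,0,-1],[0,0,0,0,-1]]]'
python3 -m crank '[[[0,0,1,0,-1],[0,0,1,0,-1],[0,0,0,0,-1],[0,0,0,0,-1]]]'
python3 -m crank '[[[0,0,0.8,0,-1],[0,0,0,0,-1],[0,0,0,0,-1]]]'
```

```text
time_s: 26.0
position: [376.1, -217.0, 38.2]
tool_rot: [0.001, 0.86, 0.51, 0.0]
wrist_force: [0.1, 0.5, 0.6]
gripper_width: 0.45
gripper_force: 20.0
time_s: 26.4
position: [375.7, -217.2, 35.7]
tool_rot: [0.0, 0.86, 0.51, 0.0]
wrist_force: [1.2, -0.2, -0.7]
gripper_width: 0.45
gripper_force: 20.0
time_s: 26.7
position: [375.6, -217.0, 34.6]
tool_rot: [-0.0, 0.86, 0.51, -0.0]
wrist_force: [0.6, 0.7, -0.4]
gripper_width: 0.447
gripper_force: 20.0
```

```bash
python3 -m crank '[[[0,0,0.5,0,-1],[0,0,0,0,-1],[0,0,0,0,-1],[0,0,0,0,0],[0,0,0,0,0.2],[0,0,0,0,1],[0,0,0,0,1],[0,0,0,0,1]]]'
python3 d.py
python3 -m crank '[[[0,0,-20,0,1],[0,0,-35,0,1],[0,0,-35,0,1],[0,0,-35,0,1],[0,0,-30,0,1],[0,0,0,-7,1],[0,0,0,-8,1],[0,0,0,-7.3,1]]]'
python3 -m crank '[[[0,0,0,0,1],[0,0,0,0,1]]]'
python3 d.py 593.6 373.3 187 -0.111
python3 - <<'E'
from h import *
t=eyes.capture("top");s=eyes.capture("side");np.savez("/tmp/top1.npz",**t);np.savez("/tmp/side1.npz",**s)
a=cv2.resize(t["color"][180:260,125:225],None,fx=4,fy=4,interpolation=2);b=cv2.resize(s["color"][300:392,262:350],None,fx=4,fy=4,interpolation=2)
c=cv2.resize(t["color"][170:325,385:495],None,fx=1.5,fy=1.5);e=cv2.resize(s["color"][150:225,250:380],None,fx=3,fy=3,interpolation=2)
im=np.zeros((600,800,3),np.uint8);im[:320,:400]=a;im[:368,400:752]=b;im[370:370+c.shape[0]-3,:c.shape[1]]=c[:-3];im[370:595,350:740]=e
cv2.imwrite("pics/s1.png",im[...,::-1])
E
```

```text
time_s: 27.5
position: [375.6, -217.1, 34.1]
tool_rot: [-0.0, 0.86, 0.51, -0.0]
wrist_force: [0.4, 0.4, 0.1]
gripper_width: 0.837
gripper_force: 0.0
t 27.5 pos [ 375.6 -217.1   34.1] yaw_y -0.5006 j [-0.8   0.5   1.9  -0.    0.74 -0.3 ] F [0.4 0.4 0.1] w 73.7 gf 0.0
time_s: 28.3
position: [375.6, -217.0, 189.3]
tool_rot: [0.0, 0.744, 0.669, -0.0]
wrist_force: [-0.1, 0.1, -0.3]
gripper_width: 1.002
gripper_force: 0.0
time_s: 28.5
position: [375.6, -217.0, 189.1]
tool_rot: [-0.0, 0.747, 0.665, 0.0]
wrist_force: [-0.1, -0.6, 0.0]
gripper_width: 1.003
gripper_force: 0.0
t 28.5 pos [ 375.6 -217.   189.1] yaw_y -0.1149 j [-0.8   0.24  1.7   0.    1.2  -0.68] F [-0.1 -0.6  0. ] w 88.3 gf 0.0
dx 611.4 dy 148.9 dz 2.1  then spin -0.2
```

View pics/s1.png

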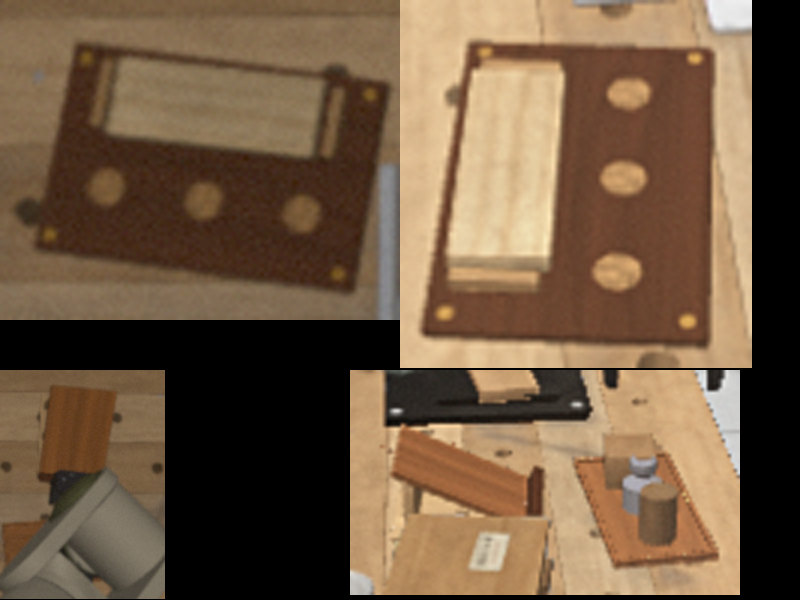

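The tray holds all three upright, and the rack is empty apart from the strip, with cork spots at (105,187), (203,200) and (301,214). I'll refit the strip, the spots and the stand.

Run:
```python
from fit import *
t=load("/tmp/top1.npz");s=load("/tmp/side1.npz")
A=lambda l:px(l,[125,180],4);B=lambda l:px(np.array(l)-[400,0],[262,300],4);C=lambda l:px(l,[375,170],3.7);D=lambda l:px(l,[255,160],6)
box=lambda a,b,z:[(a,b,z),(a,-b,z),(-a,-b,z),(-a,b,z)]
def go(n,L,a,b,x0):
    for nm,q in(("top",[(t,L,a)]),("side",[(s,L,b)]),("both",[(t,L,a),(s,L,b)])):
        p,e=fit(q,x0);print(n,nm,np.round(p[:2],1),round(p[2],3),round(e,2))
go("strip",box(26,69,21),A([(113,57),(326,78),(313,159),(103,132)]),B([(447,259),(474,67),(565,68),(548,270)]),[594,373,-.1])
go("rack/spots",[(-25,66,8),(-25,0,8),(-25,-66,8)],A([(105,187),(203,200),(301,214)]),B([(617,272),(624,178),(628,94)]),[557,377,-.13])
go("stand",[(73.4,55,85.4),(73.4,-55,85.4)],C([(164,38),(325,52)]),D([(60,145),(77,52)]),[570,-289,-.09])
```

```text
strip top [593.5 373.4] -0.107 0.65
strip side [593.4 373.9] -0.121 1.12
strip both [593.5 373.6] -0.115 0.93
rack/spots top [558.3 377.6] -0.131 0.09
rack/spots side [558.2 375.1] -0.125 0.11
rack/spots both [558.3 376.5] -0.128 0.34
stand top [ 570.  -288.8] -0.077 0.12
stand side [ 568.4 -286.7] -0.074 0.11
stand both [ 569.3 -288.7] -0.076 0.27
```

```bash
python3 -m crank '[[[20,4.9,0,0,1],[41,10,0,0,1],[41,10,0,0,1],[41,10,0,0,1],[41,10,0,0,1],[41,10,0,0,1],[41,10,0,0,1],[41,10,0,0,1]]]'
python3 -m crank '[[[41,10,0,0,1],[41,10,0,0,1],[41,10,0,0,1],[41,10,0,0,1],[41,10,0,0,1],[41,10,0,0,1],[30,7.3,0,0,1],[0,0,0,0,1]]]'
python3 d.py 593.6 373.3 60 -0.111
```

```text
time_s: 29.4
position: [484.6, 81.5, 189.2]
tool_rot: [0.0, 0.746, 0.666, 0.0]
wrist_force: [-0.0, -1.0, 0.7]
gripper_width: 1.001
gripper_force: 0.0
time_s: 30.2
position: [581.9, 349.6, 187.8]
tool_rot: [-0.0, 0.745, 0.667, -0.0]
wrist_force: [-0.8, 0.2, 0.8]
gripper_width: 1.0
gripper_force: 0.0
t 30.2 pos [581.9 349.6 187.8] yaw_y -0.11 j [0.37 0.65 0.99 0.   1.49 0.48] F [-0.8  0.2  0.8] w 88.0 gf 0.0
dx 24.8 dy 9.0 dz 127.8  then spin 0.1
```

```bash
python3 -m crank '[[[24.8,9,0,0,1],[0,0,30,0,1],[0,0,35,0,1],[0,0,35,0,1],[0,0,30,0,1],[0,0,20,0,1],[0,0,6,0,1],[0,0,0,0,1]]]'
python3 d.py 593.6 373.6 26 -0.113
```

```text
time_s: 31.0
position: [593.4, 369.5, 32.8]
tool_rot: [-0.0, 0.746, 0.666, -0.001]
wrist_force: [-0.5, 0.1, 0.6]
gripper_width: 0.997
gripper_force: 0.0
t 31.0 pos [593.4 369.5  32.8] yaw_y -0.1127 j [ 0.39  0.83  1.1  -0.    1.21  0.5 ] F [-0.5  0.1  0.6] w 87.7 gf 0.0
dx 4.1 dy -0.2 dz 6.8  then spin 0.0
```

```bash
python3 -m crank '[[[4,0,0,0,1],[0,0,5,0,1],[0,0,1,0,1],[0,0,0,0,1],[0,0,0,0,1]]]'
python3 d.py
python3 -m crank '[[[0,0,0,0,0.4],[0,0,0,0,0.25],[0,0,0,0,-0.1],[0,0,0,0,-1],[0,0,0,0,-1],[0,0,0,0,-1]]]' 20
python3 d.py 570 -289 26 -1.653
```

```text
time_s: 31.5
position: [594.0, 374.1, 27.4]
tool_rot: [0.0, 0.745, 0.667, 0.0]
wrist_force: [-0.1, -0.2, -0.7]
gripper_width: 0.998
gripper_force: 0.0
t 31.5 pos [594.  374.1  27.4] yaw_y -0.1115 j [ 0.39  0.84  1.09 -0.    1.21  0.51] F [-0.1 -0.2 -0.7] w 87.8 gf 0.0
time_s: 32.1
position: [593.9, 374.1, 27.1]
tool_rot: [-0.0, 0.745, 0.667, -0.0]
wrist_force: [-0.1, -0.3, -0.0]
gripper_width: 0.587
gripper_force: 20.0
t 32.1 pos [593.9 374.1  27.1] yaw_y -0.1114 j [0.39 0.84 1.09 0.   1.21 0.51] F [-0.1 -0.3 -0. ] w 51.7 gf 20.0
dx -661.7 dy 50.0 dz 1.1  then spin 88.3
```

```bash
python3 -m crank '[[[0,0,-10,0,-1],[0,0,-25,0,-1],[0,0,-35,0,-1],[0,0,-35,0,-1],[0,0,-35,0,-1],[0,0,-20,0,-1],[-15,1.3,0,0,-1],[-30,2.6,0,0,-1]]]'
python3 -m crank '[[[-40,3.5,0,0,-1],[-40,3.5,0,0,-1],[-40,3.5,0,0,-1],[-40,3.5,0,0,-1],[-40,3.5,0,0,-1],[-40,3.5,0,0,-1],[-40,3.5,0,0,-1],[-40,3.5,0,0,-1]]]'
python3 -m crank '[[[-40,3.5,0,0,-1],[-40,3.5,0,0,-1],[-40,3.5,0,0,-1],[-40,3.5,0,0,-1],[-40,3.5,0,0,-1],[-40,3.5,0,0,-1],[-30,2.6,0,0,-1],[-16,1.4,0,0,-1]]]'
python3 -m crank '[[[0,0,0,6,-1],[0,0,0,8,-1],[0,0,0,8,-1],[0,0,0,8,-1],[0,0,0,8,-1],[0,0,0,8,-1],[0,0,0,8,-1],[0,0,0,8,-1]]]'
python3 -m crank '[[[0,0,0,8,-1],[0,0,0,8,-1],[0,0,0,6,-1],[0,0,0,4.3,-1],[0,0,0,0,-1],[0,0,0,0,-1]]]'
python3 d.py 578 -289.6 110 -1.653
```

```text
time_s: 32.9
position: [592.5, 329.9, 188.4]
tool_rot: [0.0, 0.745, 0.668, 0.001]
wrist_force: [0.6, -0.7, -1.4]
gripper_width: 0.586
gripper_force: 20.0
time_s: 33.7
position: [584.8, 6.3, 188.0]
tool_rot: [0.0, 0.745, 0.667, 0.0]
wrist_force: [1.0, -0.2, -1.3]
gripper_width: 0.586
gripper_force: 20.0
time_s: 34.5
position: [577.7, -281.6, 187.6]
tool_rot: [0.0, 0.746, 0.666, -0.0]
wrist_force: [-0.1, -0.0, -0.4]
gripper_width: 0.581
gripper_force: 20.0
time_s: 35.3
position: [578.3, -278.3, 187.7]
tool_rot: [-0.0, 0.983, 0.185, 0.0]
wrist_force: [0.6, -0.0, -1.1]
gripper_width: 0.59
gripper_force: 20.0
time_s: 35.9
position: [578.2, -278.6, 187.5]
tool_rot: [0.0, 0.999, -0.04, 0.0]
wrist_force: [0.1, 0.7, -0.6]
gripper_width: 0.582
gripper_force: 20.0
t 35.9 pos [ 578.2 -278.6  187.5] yaw_y -1.6499 j [-0.63  0.59  1.12  0.    1.43  1.02] F [ 0.1  0.7 -0.6] w 51.2 gf 20.0
dx 0.7 dy 10.9 dz 77.5  then spin 0.2
```

```bash
python3 -m crank '[[[0.7,10.9,0,0.2,-1],[0,0,25,0,-1],[0,0,30,0,-1],[0,0,20,0,-1],[0,0,0,0,-1],[0,0,0,0,-1]]]'
python3 - <<'E'
from h import *
import d; d.delta(578,-289.6,112,-1.653)
t=eyes.capture("top");s=eyes.capture("side")
e=cv2.resize(s["color"][140:220,250:350],None,fx=4.4,fy=4.4,interpolation=2);a=cv2.resize(t["color"][170:270,395:485],None,fx=3.9,fy=3.9,interpolation=2)
im=np.zeros((400,800,3),np.uint8);im[:e.shape[0],:440]=e;im[:a.shape[0],445:445+a.shape[1]]=a
cv2.imwrite("pics/s2.png",im[...,::-1])
E
```

```text
time_s: 36.5
position: [578.1, -290.7, 112.8]
tool_rot: [0.0, 0.999, -0.043, 0.0]
wrist_force: [0.2, -1.0, -0.9]
gripper_width: 0.584
gripper_force: 20.0
t 36.5 pos [ 578.1 -290.7  112.8] yaw_y -1.6559 j [-0.65  0.66  1.2  -0.    1.27  1.01] F [ 0.2 -1.  -0.9] w 51.4 gf 20.0
dx -0.2 dy -1.1 dz 0.8  then spin -0.2
```

View pics/s2.png

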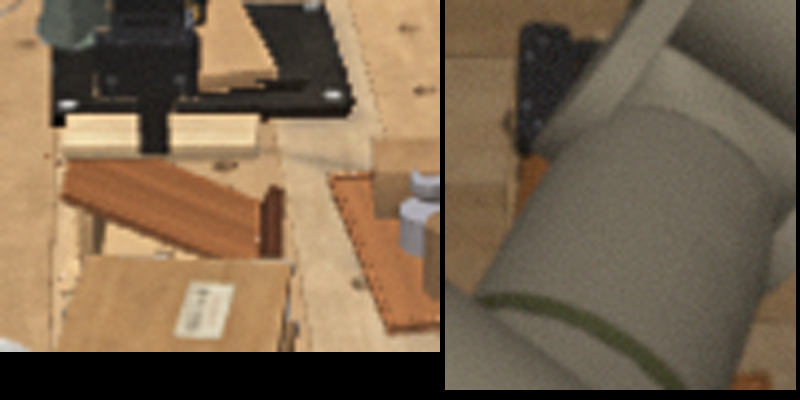

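The strip hangs level above the slope, its downhill end short of the ledge. I'll lower it with a light grip so that it pivots onto the slope.

```bash
python3 -m crank '[[[0,-1,2,0,-1],[0,0,3,0,-1],[0,0,3,0,-1],[0,0,3,0,-1],[0,0,3,0,-1],[0,0,3,0,-1],[0,0,0,0,-1]]]' 8
python3 d.py
python3 -m crank '[[[0,0,3,0,-1],[0,0,3,0,-1],[0,0,3,0,-1],[0,0,2,0,-1],[0,0,0,0,-1],[0,0,0,0,-1]]]'
python3 d.py
```

```text
time_s: 37.3
position: [577.9, -289.1, 94.7]
tool_rot: [-0.0, 0.999, -0.043, -0.0]
wrist_force: [-0.2, 0.2, 0.3]
gripper_width: 0.584
gripper_force: 8.0
t 37.3 pos [ 577.9 -289.1   94.7] yaw_y -1.6561 j [-0.65  0.68  1.23 -0.    1.23  1.01] F [-0.2  0.2  0.3] w 51.4 gf 8.0
time_s: 37.9
position: [577.8, -289.0, 84.0]
tool_rot: [-0.0, 0.999, -0.043, -0.0]
wrist_force: [-0.7, 0.2, 0.3]
gripper_width: 0.582
gripper_force: 8.0
t 37.9 pos [ 577.8 -289.    84. ] yaw_y -1.6561 j [-0.65  0.69  1.24 -0.    1.21  1.01] F [-0.7  0.2  0.3] w 51.3 gf 8.0
```

```bash
python3 -m crank '[[[0,0,3,0,-1],[0,0,2,0,-1],[0,0,2,0,-1],[0,0,0,0,-1]]]'
python3 - <<'E'
from h import *
import d; d.show()
s=eyes.capture("side")
e=cv2.resize(s["color"][145:215,260:345],None,fx=9,fy=8.5,interpolation=2)
cv2.imwrite("pics/s3.png",e[...,::-1])
E
```

```text
time_s: 38.3
position: [577.9, -289.1, 76.8]
tool_rot: [-0.0, 0.999, -0.043, -0.0]
wrist_force: [-0.6, 0.6, 0.9]
gripper_width: 0.587
gripper_force: 8.0
t 38.3 pos [ 577.9 -289.1   76.8] yaw_y -1.6561 j [-0.65  0.7   1.24 -0.    1.2   1.01] F [-0.6  0.6  0.9] w 51.7 gf 8.0
```

View pics/s3.png

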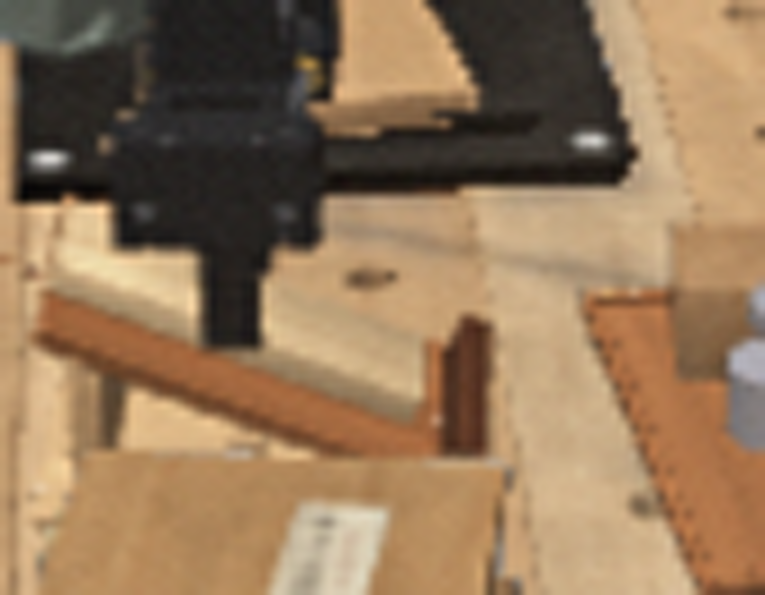

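The strip now lies along the slope, its lower end at (420,405), about 20 px short of the ledge at (445,390). I'll slide it down until it meets the ledge.

```bash
python3 -m crank '[[[0,0,1,0,-1],[-2,0,0.9,0,-1],[-2,0,0.9,0,-1],[-2,0,0.9,0,-1],[-2,0,0.9,0,-1],[0,0,0,0,-1],[0,0,0,0,-1]]]' 12
python3 d.py
python3 -m crank '[[[-1,0,0.5,0,-1],[0,0,0,0,-1],[0,0,0,0,-1]]]' |grep -E "pos|wrist"
python3 -m crank '[[[-1,0,0.5,0,-1],[0,0,0,0,-1],[0,0,0,0,-1]]]' |grep -E "pos|wrist"
python3 -m crank '[[[-1,0,0.5,0,-1],[0,0,0,0,-1],[0,0,0,0,-1]]]' |grep -E "pos|wrist"
```

```text
time_s: 39.05
position: [569.7, -288.4, 72.4]
tool_rot: [-0.0, 0.999, -0.043, -0.0]
wrist_force: [-1.0, 0.0, 1.6]
gripper_width: 0.586
gripper_force: 12.0
t 39.05 pos [ 569.7 -288.4   72.4] yaw_y -1.6562 j [-0.65  0.7   1.27 -0.    1.17  1.  ] F [-1.   0.   1.6] w 51.5 gf 12.0
position: [569.0, -288.4, 72.1]
wrist_force: [-0.5, -1.3, 1.7]
position: [568.0, -288.2, 71.6]
wrist_force: [-1.1, 0.1, 1.1]
position: [566.9, -288.1, 71.0]
wrist_force: [-0.9, 0.8, 1.0]
```

```bash
python3 -m crank '[[[-1,0,0.5,0,-1],[0,0,0,0,-1],[0,0,0,0,-1]]]' |grep -E "pos|wrist"
python3 -m crank '[[[-1,0,0.5,0,-1],[0,0,0,0,-1],[0,0,0,0,-1]]]' |grep -E "pos|wrist"
python3 -m crank '[[[-1,0,0.5,0,-1],[0,0,0,0,-1],[0,0,0,0,-1]]]' |grep -E "pos|wrist"
```

```text
position: [566.5, -288.1, 70.8]
wrist_force: [3.5, 0.3, 1.6]
position: [566.4, -288.1, 70.8]
wrist_force: [7.3, 1.2, 1.8]
position: [566.3, -288.1, 70.8]
wrist_force: [10.1, 2.0, 4.0]
```

```bash
python3 -m crank '[[[1.8,0,-0.9,0,-1],[0,0,0,0,0.3],[0,0,0,0,0.4],[0,0,0,0,0.6],[0,0,0,0,0.8],[0,0,0,0,0.8]]]' 5
python3 -m crank '[[[0,0,-10,0,0.8],[0,0,-30,0,0.8],[0,0,-35,0,0.8],[0,0,-35,0,1],[0,0,0,8,1],[0,0,0,0,1]]]'
python3 d.py 375.6 -217 185 -0.5006
python3 - <<'E'
from h import *
s=eyes.capture("side");t=eyes.capture("top");np.savez("/tmp/side2.npz",**s)
e=cv2.resize(s["color"][145:215,260:345],None,fx=6,fy=6,interpolation=2);a=cv2.resize(t["color"][170:270,395:485],None,fx=3.2,fy=3.2,interpolation=2)
im=np.zeros((430,800,3),np.uint8);im[:e.shape[0],:510]=e;im[:a.shape[0],512:512+a.shape[1]]=a
cv2.imwrite("pics/s4.png",im[...,::-1])
E
```

```text
time_s: 41.45
position: [565.7, -288.1, 70.3]
tool_rot: [-0.0, 0.999, -0.043, -0.0]
wrist_force: [0.4, -0.1, -0.3]
gripper_width: 0.898
gripper_force: 0.0
time_s: 42.05
position: [565.9, -288.2, 182.1]
tool_rot: [0.001, 0.994, -0.113, 0.001]
wrist_force: [0.5, 0.5, -0.1]
gripper_width: 1.0
gripper_force: 0.0
t 42.05 pos [ 565.9 -288.2  182.1] yaw_y -1.7971 j [-0.66  0.58  1.15 -0.    1.41  1.14] F [ 0.5  0.5 -0.1] w 88.0 gf 0.0
dx -201.5 dy -26.6 dz -2.9  then spin -74.3
```

View pics/s4.png

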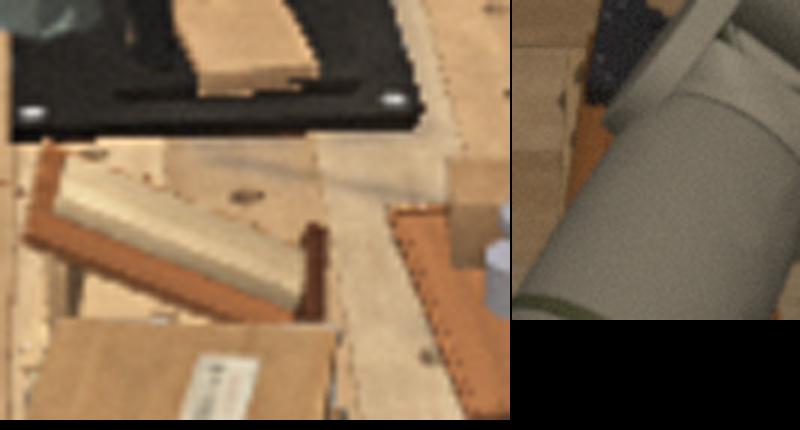

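The strip lies flat on the slope with its lower end against the dark ledge at about (303,290). Next is the dog.

```bash
python3 -m crank '[[[0,0,0,-8.2,1],[0,0,0,-8.2,1],[0,0,0,-8.2,1],[0,0,0,-8.2,1],[0,0,0,-8.2,1],[0,0,0,-8.2,1],[0,0,0,-8.2,1],[0,0,0,-8.2,1]]]'>/dev/null
python3 -m crank '[[[0,0,0,-8.7,1],[0,0,0,0,1],[0,0,0,0,1]]]'
python3 d.py 375.6 -217.1 190 -0.5006
```

```text
time_s: 43.25
position: [565.7, -288.0, 179.9]
tool_rot: [-0.001, 0.861, 0.509, -0.0]
wrist_force: [0.1, -0.2, -0.4]
gripper_width: 1.001
gripper_force: 0.0
t 43.25 pos [ 565.7 -288.   179.9] yaw_y -0.5034 j [-0.66  0.58  1.16 -0.    1.41 -0.15] F [ 0.1 -0.2 -0.4] w 88.1 gf 0.0
dx -29.6 dy -200.7 dz -10.1  then spin -0.2
```

```bash
python3 -m crank '[[[-6,-40,-10,0,1],[-6,-40,0,0,1],[-6,-40,0,0,1],[-6,-40,0,0,1],[-5.6,-40.7,0,-0.2,1],[0,0,0,0,1],[0,0,0,0,1]]]'
python3 d.py 375.6 -217.1 34.1 -0.5006
```

```text
time_s: 43.95
position: [375.6, -217.9, 190.9]
tool_rot: [0.001, 0.86, 0.51, 0.0]
wrist_force: [0.2, -0.3, 0.3]
gripper_width: 0.998
gripper_force: 0.0
t 43.95 pos [ 375.6 -217.9  190.9] yaw_y -0.4997 j [-0.8   0.24  1.7   0.    1.2  -0.3 ] F [ 0.2 -0.3  0.3] w 87.8 gf 0.0
dx 0.7 dy -0.3 dz 156.8  then spin 0.0
```

```bash
python3 -m crank '[[[0.5,0,30,0,1],[0,0,35,0,1],[0,0,35,0,1],[0,0,35,0,1],[0,0,15,0,1],[0,0,5,0,1],[0,0,0,0,1],[0,0,0,0,1]]]' >/dev/null
python3 d.py 375.6 -217.1 34.1 -0.5006
```

```text
t 44.75 pos [ 376.6 -217.8   36. ] yaw_y -0.4974 j [-0.8   0.5   1.9   0.    0.75 -0.3 ] F [ 0.4 -1.  -0.4] w 88.2 gf 0.0
dx 0.1 dy -1.2 dz 1.9  then spin 0.2
```

```bash
python3 -m crank '[[[0,-0.8,1.5,0.2,1],[0,0,0,0,0.1],[0,0,0,0,0],[0,0,0,0,-0.3],[0,0,0,0,-1],[0,0,0,0,-1],[0,0,0,0,-1],[0,0,0,0,-1]]]' 20 >/dev/null
python3 d.py 524.2 316.4 36 -0.5006
python3 -m crank '[[[0,0,-15,0,-1],[0,0,-35,0,-1],[0,0,-35,0,-1],[0,0,-35,0,-1],[0,0,-30,0,-1],[15,-3.5,0,0,-1],[32,-7.5,0,0,-1],[40,-9.3,0,0,-1]]]' >/dev/null
python3 -m crank '[[[40,-9.3,0,0,-1],[40,-9.3,0,0,-1],[40,-9.3,0,0,-1],[40,-9.3,0,0,-1],[40,-9.3,0,0,-1],[40,-9.3,0,0,-1],[40,-9.3,0,0,-1],[40,-9.3,0,0,-1]]]' >/dev/null
python3 -m crank '[[[40,-9.3,0,0,-1],[40,-9.3,0,0,-1],[32,-7.5,0,0,-1],[16,-3.7,0,0,-1],[0,0,0,0,-1],[0,0,0,0,-1],[0,0,0,0,-1]]]' >/dev/null
python3 d.py 524.2 316.4 37.5 -0.5006
```

```text
t 45.55 pos [ 375.1 -216.9   34. ] yaw_y -0.5008 j [-0.8   0.5   1.9   0.    0.74 -0.3 ] F [-0.6  0.3 -0.5] w 39.2 gf 20.0
dx 539.4 dy -125.3 dz -2.0  then spin -0.0
t 47.85 pos [522.6 311.2 183.9] yaw_y -0.5017 j [ 0.34  0.53  1.23 -0.    1.37  0.84] F [ 0.2 -0.1 -0.9] w 39.2 gf 20.0
dx 5.3 dy -1.1 dz 146.4  then spin -0.1
```

```bash
python3 -m crank '[[[5.3,-1.1,15,0,-1],[0,0,35,0,-1],[0,0,35,0,-1],[0,0,35,0,-1],[0,0,20,0,-1],[0,0,1,0,-1],[0,0,0,0,-1],[0,0,0,0,-1]]]' >/dev/null
python3 d.py 524.2 316.4 37.5 -0.5006
```

```text
t 48.65 pos [524.9 317.5  44.2] yaw_y -0.501 j [0.35 0.69 1.38 0.   1.07 0.85] F [-0.1 -0.2 -0.3] w 39.4 gf 20.0
dx -1.4 dy -0.1 dz 6.7  then spin -0.0
```

```bash
python3 -m crank '[[[-1,0.3,3,0,-1],[0,0,1.5,0,-1],[0,0,0.5,0,-1],[0,0,0,0,-1],[0,0,0,0,-1]]]' >/dev/null
python3 d.py 524.2 316.4 37.5
python3 -m crank '[[[-0.2,0,0.8,0,-1],[0,0,0,0,-1],[0,0,0,0,-1]]]' >/dev/null
python3 d.py 524.2 316.4 37.5
```

```text
t 49.15 pos [524.1 316.4  38.1] yaw_y -0.5007 j [0.35 0.7  1.39 0.   1.05 0.85] F [ 1.  -0.2  0.3] w 39.0 gf 20.0
dx -0.0 dy 0.1 dz 0.6 
t 49.45 pos [524.  316.2  37.1] yaw_y -0.5008 j [0.35 0.7  1.39 0.   1.05 0.85] F [-0.4 -0.9  0.4] w 39.3 gf 20.0
dx 0.3 dy 0.1 dz -0.4
```

```bash
python3 -m crank '[[[0,0,0.5,0,-1],[0,0,0,0,-1],[0,0,0,0,-1]]]' |grep -E "pos|wrist"
python3 -m crank '[[[0,0,0,0,-1],[0,0,0,0,0],[0,0,0,0,0.2],[0,0,0,0,1],[0,0,0,0,1],[0,0,0,0,1]]]' |grep -E "pos|wrist"
python3 -m crank '[[[0,0,-20,0,1],[0,0,-35,0,1],[0,0,-35,0,1],[0,0,-35,0,1],[0,0,-30,0,1],[0,0,0,-7.1,1],[0,0,0,-7.1,1],[0,0,0,-7.1,1]]]' >/dev/null
python3 -m crank '[[[0,0,0,0,1],[0,0,0,0,1]]]'>/dev/null
python3 d.py 381.5 -289.6 190 -0.1288
```

```text
position: [524.0, 316.3, 37.0]
wrist_force: [-1.3, -0.7, 5.4]
position: [524.0, 316.2, 36.5]
wrist_force: [0.2, -0.4, 1.1]
t 51.35 pos [524.  316.2 191.6] yaw_y -0.1323 j [ 0.35  0.53  1.21 -0.    1.4   0.48] F [-0.6 -0.5 -0.1] w 88.5 gf 0.0
dx -619.3 dy -61.3 dz 1.6  then spin -0.2
```

Dog is back. Next, the weight.

```bash
python3 -m crank '[[[-20,-2,0,0,1],[-43,-4.25,0,0,1],[-43,-4.25,0,0,1],[-43,-4.25,0,0,1],[-43,-4.25,0,0,1],[-43,-4.25,0,0,1],[-43,-4.25,0,0,1],[-43,-4.25,0,0,1]]]'>/dev/null
python3 -m crank '[[[-43,-4.25,0,0,1],[-43,-4.25,0,0,1],[-43,-4.25,0,0,1],[-43,-4.25,0,0,1],[-43,-4.25,0,0,1],[-43,-4.25,0,0,1],[-30,-3,0,0,1],[-10,-1,0,-0.2,1]]]'>/dev/null
python3 -m crank '[[[0,0,0,0,1],[0,0,0,0,1]]]'>/dev/null
python3 d.py 381.5 -289.6 33.4 -0.1288
```

```text
t 53.15 pos [ 383.8 -288.7  191.6] yaw_y -0.126 j [-0.89  0.32  1.58  0.    1.24 -0.77] F [-0.1  0.   0. ] w 87.9 gf 0.0
dx -1.2 dy -2.2 dz 158.2  then spin 0.2
```

```bash
python3 -m crank '[[[-0.5,-2,30,0.2,1],[0,0,35,0,1],[0,0,35,0,1],[0,0,35,0,1],[0,0,17,0,1],[0,0,5,0,1],[0,0,0,0,1],[0,0,0,0,1]]]' >/dev/null
python3 d.py 381.5 -289.6 33.4 -0.1288
```

```text
t 53.95 pos [ 382.2 -289.9   35.7] yaw_y -0.1284 j [-0.9   0.54  1.78  0.    0.82 -0.77] F [-0.1 -0.1  0.5] w 88.1 gf 0.0
dx 0.2 dy -0.7 dz 2.3  then spin 0.0
```

```bash
python3 -m crank '[[[0,-0.3,1.5,0,1],[0,0,0,0,0.2],[0,0,0,0,0],[0,0,0,0,-0.3],[0,0,0,0,-1],[0,0,0,0,-1],[0,0,0,0,-1],[0,0,0,0,-1]]]' 40 >/dev/null
python3 d.py 531.8 381.2 36.4 -0.1288
python3 -m crank '[[[0,0,-15,0,-1],[0,0,-35,0,-1],[0,0,-35,0,-1],[0,0,-35,0,-1],[0,0,-30,0,-1],[15,1.4,0,0,-1],[30,2.8,0,0,-1],[40,3.7,0,0,-1]]]'>/dev/null
python3 -m crank '[[[40,3.7,0,0,-1],[40,3.7,0,0,-1],[40,3.7,0,0,-1],[40,3.7,0,0,-1],[40,3.7,0,0,-1],[40,3.7,0,0,-1],[40,3.7,0,0,-1],[40,3.7,0,0,-1]]]'>/dev/null
python3 -m crank '[[[40,3.7,0,0,-1],[40,3.7,0,0,-1],[40,3.7,0,0,-1],[40,3.7,0,0,-1],[40,3.7,0,0,-1],[40,3.7,0,0,-1],[25,2.3,0,0,-1],[12,1.1,0,0,-1]]]'>/dev/null
python3 -m crank '[[[0,0,0,0,-1],[0,0,0,0,-1]]]'>/dev/null
python3 d.py 531.8 381.2 36.4 -0.1288
```

```text
t 54.75 pos [ 381.3 -290.    33.2] yaw_y -0.129 j [-0.9   0.55  1.78  0.    0.81 -0.77] F [0.7 0.2 0.2] w 42.5 gf 40.0
dx 685.0 dy 62.8 dz -3.2  then spin -0.0
t 57.35 pos [531.1 377.4 182.2] yaw_y -0.1293 j [ 0.44  0.61  1.1  -0.    1.44  0.57] F [-0.5  0.2 -3.7] w 42.1 gf 40.0
dx 3.9 dy 0.2 dz 145.8  then spin -0.0
```

```bash
python3 -m crank '[[[3.5,0.2,15,0,-1],[0,0,35,0,-1],[0,0,35,0,-1],[0,0,35,0,-1],[0,0,18,0,-1],[0,0,1,0,-1],[0,0,0,0,-1],[0,0,0,0,-1]]]' >/dev/null
python3 d.py 531.8 381 36.4 -0.1288
```

```text
t 58.15 pos [532.9 381.7  45.5] yaw_y -0.1294 j [0.44 0.75 1.24 0.   1.15 0.57] F [ 0.2  1.  -2.9] w 42.8 gf 40.0
dx -0.8 dy -1.0 dz 9.1  then spin -0.0
```

```bash
python3 -m crank '[[[-0.6,-0.4,4,0,-1],[0,0,2,0,-1],[0,0,1,0,-1],[0,0,0,0,-1],[0,0,0,0,-1]]]' >/dev/null
python3 d.py 531.8 381 36.4
python3 -m crank '[[[0,0,1,0,-1],[0,0,0,0,-1],[0,0,0,0,-1]]]' >/dev/null
python3 d.py 531.8 381 36.4
```

```text
t 58.65 pos [531.8 381.2  37.2] yaw_y -0.129 j [ 0.44  0.76  1.25 -0.    1.13  0.57] F [-1.1 -0.6 -2.6] w 42.9 gf 40.0
dx -0.2 dy 0.0 dz 0.8 
t 58.95 pos [531.9 381.2  36.2] yaw_y -0.129 j [0.44 0.76 1.25 0.   1.13 0.57] F [-0.2 -0.7 -1.3] w 42.6 gf 40.0
dx -0.2 dy -0.0 dz -0.2
```

```bash
python3 -m crank '[[[0,0,0.4,0,-1],[0,0,0,0,-1],[0,0,0,0,-1]]]' |grep -E "pos|wrist"
python3 -m crank '[[[0,0,0,0,-1],[0,0,0,0,0.1],[0,0,0,0,0.3],[0,0,0,0,1],[0,0,0,0,1],[0,0,0,0,1]]]' |grep -E "pos|wrist"
python3 -m crank '[[[0,0,-20,0,1],[0,0,-35,0,1],[0,0,-35,0,1],[0,0,-35,0,1],[0,0,-30,0,1],[0,0,0,-2.5,1],[0,0,0,0,1],[0,0,0,0,1]]]' >/dev/null
python3 d.py 386.9 -361.4 190 -0.0853
```

```text
position: [531.9, 381.2, 36.2]
wrist_force: [-0.8, -0.1, 2.2]
position: [531.8, 381.1, 35.6]
wrist_force: [-0.2, 0.1, 0.5]
t 60.65 pos [531.5 381.  190. ] yaw_y -0.0864 j [ 0.44  0.61  1.08 -0.    1.46  0.53] F [-1.4 -1.2  0.8] w 87.7 gf 0.0
dx -752.1 dy -80.0 dz -0.0  then spin -0.1
```

Weight is back. Last, the block.

```bash
python3 -m crank '[[[-20,-2.1,0,0,1],[-43,-4.6,0,0,1],[-43,-4.6,0,0,1],[-43,-4.6,0,0,1],[-43,-4.6,0,0,1],[-43,-4.6,0,0,1],[-43,-4.6,0,0,1],[-43,-4.6,0,0,1]]]'>/dev/null
python3 -m crank '[[[-43,-4.6,0,0,1],[-43,-4.6,0,0,1],[-43,-4.6,0,0,1],[-43,-4.6,0,0,1],[-43,-4.6,0,0,1],[-43,-4.6,0,0,1],[-43,-4.6,0,0,1],[-43,-4.6,0,0,1]]]'>/dev/null
python3 -m crank '[[[-43,-4.6,0,0,1],[-33,-3.4,0,0,1],[-10,-1,0,0,1],[0,0,0,0,1],[0,0,0,0,1]]]'>/dev/null
python3 d.py 386.9 -361.4 32.5 -0.0853
```

```text
t 62.75 pos [ 388.1 -358.9  190.4] yaw_y -0.085 j [-0.97  0.4   1.46  0.    1.29 -0.89] F [ 0.2  0.2 -0.4] w 88.1 gf 0.0
dx -2.6 dy -1.0 dz 157.9  then spin 0.0
```

```bash
python3 -m crank '[[[-2.2,-0.8,30,0,1],[0,0,35,0,1],[0,0,35,0,1],[0,0,35,0,1],[0,0,17,0,1],[0,0,4,0,1],[0,0,0,0,1],[0,0,0,0,1]]]' >/dev/null
python3 d.py 386.9 -361.4 32.5 -0.0853
```

```text
t 63.55 pos [ 387.5 -362.3   35.9] yaw_y -0.0847 j [-0.98  0.6   1.63  0.    0.9  -0.89] F [ 0.1  0.  -0.8] w 88.2 gf 0.0
dx 0.8 dy -0.7 dz 3.4  then spin 0.0
```

```bash
python3 -m crank '[[[0.8,-0.3,2.5,0,1],[0,0,0,0,0.4],[0,0,0,0,0.2],[0,0,0,0,-0.2],[0,0,0,0,-1],[0,0,0,0,-1],[0,0,0,0,-1],[0,0,0,0,-1]]]' 20 >/dev/null
python3 d.py 541.8 443.8 36 -0.0852
python3 -m crank '[[[0,0,-20,0,-1],[0,0,-35,0,-1],[0,0,-35,0,-1],[0,0,-35,0,-1],[0,0,-25,0,-1]]]'>/dev/null
python3 -m crank '[[[20,2,0,0,-1],[40,4.2,0,0,-1],[40,4.2,0,0,-1],[40,4.2,0,0,-1],[40,4.2,0,0,-1],[40,4.2,0,0,-1],[40,4.2,0,0,-1],[40,4.2,0,0,-1]]]'>/dev/null
python3 -m crank '[[[40,4.2,0,0,-1],[40,4.2,0,0,-1],[40,4.2,0,0,-1],[40,4.2,0,0,-1],[40,4.2,0,0,-1],[40,4.2,0,0,-1],[40,4.2,0,0,-1],[40,4.2,0,0,-1]]]'>/dev/null
python3 -m crank '[[[40,4.2,0,0,-1],[40,4.2,0,0,-1],[40,4.2,0,0,-1],[40,4.2,0,0,-1],[20,2,0,0,-1],[8,1,0,0,-1],[0,0,0,0,-1],[0,0,0,0,-1]]]'>/dev/null
python3 d.py 541.8 443.8 36 -0.0852
```

```text
t 64.35 pos [ 386.7 -361.7   32.3] yaw_y -0.0854 j [-0.98  0.61  1.64 -0.    0.9  -0.89] F [-0.5 -0.6  1.8] w 55.1 gf 20.0
dx 815.8 dy 85.8 dz -3.7  then spin -0.0
t 67.25 pos [539.7 435.4 181.6] yaw_y -0.0858 j [ 0.51  0.69  0.95 -0.    1.51  0.59] F [-0.1 -0.5 -0.9] w 54.7 gf 20.0
dx 8.6 dy 1.4 dz 145.6  then spin -0.0
```

```bash
python3 -m crank '[[[8,1,15,0,-1],[0,0,35,0,-1],[0,0,35,0,-1],[0,0,35,0,-1],[0,0,17,0,-1],[0,0,1,0,-1],[0,0,0,0,-1],[0,0,0,0,-1]]]' >/dev/null
python3 d.py 541.8 443.6 35.7 -0.0852
```

```text
t 68.05 pos [542.4 444.3  45.7] yaw_y -0.0857 j [0.52 0.82 1.08 0.   1.24 0.6 ] F [ 0.1 -0.3  0.1] w 54.9 gf 20.0
dx -0.8 dy -0.5 dz 10.0  then spin -0.0
```

```bash
python3 -m crank '[[[-0.5,-0.2,5,0,-1],[0,0,2,0,-1],[0,0,1,0,-1],[0,0,0,0,-1],[0,0,0,0,-1]]]' >/dev/null
python3 d.py 541.8 443.6 35.7
python3 -m crank '[[[0,0,0.9,0,-1],[0,0,0,0,-1],[0,0,0,0,-1]]]' >/dev/null
python3 d.py 541.8 443.6 35.7
python3 -m crank '[[[0,0,0.6,0,-1],[0,0,0,0,-1],[0,0,0,0,-1]]]' >/dev/null
python3 d.py 541.8 443.6 35.7
```

```text
t 68.55 pos [541.6 443.7  36.4] yaw_y -0.0854 j [ 0.52  0.83  1.09 -0.    1.22  0.6 ] F [-0.5  0.1 -1.1] w 54.6 gf 20.0
dx -0.1 dy 0.2 dz 0.7 
t 68.85 pos [541.6 443.7  35.4] yaw_y -0.0853 j [ 0.52  0.83  1.09 -0.    1.22  0.6 ] F [ 0.4 -0.1 -0.8] w 54.7 gf 20.0
dx -0.1 dy 0.2 dz -0.3 
t 69.15 pos [541.6 443.7  35.3] yaw_y -0.0853 j [ 0.52  0.83  1.09 -0.    1.22  0.6 ] F [-2.2 -1.3  6.5] w 54.8 gf 20.0
dx -0.1 dy 0.2 dz -0.4
```

```bash
python3 -m crank '[[[0,0,-0.4,0,-1],[0,0,0,0,0.4],[0,0,0,0,0.6],[0,0,0,0,1],[0,0,0,0,1],[0,0,0,0,1]]]' |grep -E "pos|wrist"
python3 -m crank '[[[0,0,-20,0,1],[0,0,-35,0,1],[0,0,-35,0,1],[0,0,-35,0,1],[0,0,-40,0,1]]]' >/dev/null
python3 -m crank '[[[-38,-16,0,0,1],[-38,-16,0,0,1],[-38,-16,0,0,1],[-38,-16,0,0,1],[-38,-16,0,0,1],[-38,-16,0,0,1],[-38,-16,0,0,1],[-38,-16,0,0,1]]]' >/dev/null
python3 -m crank '[[[-38,0,0,0,1],[-38,0,0,0,1],[0,0,0,0,1]]]' >/dev/null
python3 - <<'E'
from h import *
import d; d.show()
s=eyes.capture("side");t=eyes.capture("top");np.savez("/tmp/side3.npz",**s);np.savez("/tmp/top3.npz",**t)
R=lambda im,y0,y1,x0,x1,f:cv2.resize(im[y0:y1,x0:x1],None,fx=f,fy=f,interpolation=2)
im=np.zeros((600,800,3),np.uint8)
for p,x,y in((R(t["color"],180,260,125,225,4),0,0),(R(s["color"],295,392,262,350,4),405,0),(R(t["color"],165,235,400,475,4),0,322),(R(s["color"],150,215,260,345,3),405,392)):
    h,w=p.shape[:2];h=min(h,600-y);im[y:y+h,x:x+w]=p[:h]
cv2.imwrite("pics/f1.png",im[...,::-1])
E
```

```text
position: [541.5, 443.6, 35.0]
wrist_force: [-0.5, -0.4, 0.9]
t 71.35 pos [381.5  73.  200.5] yaw_y -0.0901 j [-0.12  0.15  1.79 -0.    1.2  -0.03] F [-0.3  0.3 -0.3] w 87.7 gf 0.0
```

View pics/f1.png

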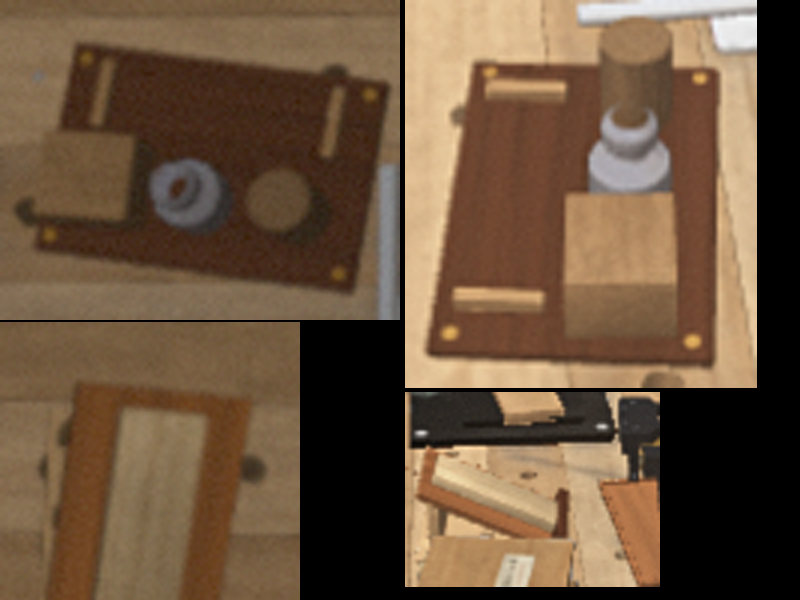

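Final picture: the block at (87,175), weight at (190,195) and dog at (279,200) match their starting pixels within about 0.2 px (block and dog compared by number). The strip is centred on the stand and against the ledge. Handing in.

```bash
python3 -c "
from rig import env
print(env.job_done())"
```

```text
the job is handed in; nothing more can be done
None
```

The job is handed in at about 71 s: the strip lies marked face up on the stand, centred and against the ledge, and the block, weight and dog stand upright back in their original places; no verdict was returned.

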